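# Set the damper valve and hold the tension arm wound to its stop

## Task

On the wire-tensioner rig, first open the small damper valve to half: turn its black lever from near closed to the middle tick, 45 degrees, and let go of it, with the sprung arm still at rest. Then swing the arm by its upright steel pin against its spring, towards the front of the plate, right up to the rubber-capped stop post, and finish holding it there, pressed home, without letting go. Do not disturb the loose things on and around the plate.

Things in the scene. Friction and masses are not known exactly. Their poses are not given: they have to be found in the camera images.
- rig: Wire-tensioner rig fixed to the bench: dark steel plate 160 (x) x 290 (y) x 8 mm; origin centre of its underside, +x to the back (away from the robot at yaw 0), +y left. Left: aluminium pivot body (radius 25 mm, 50 mm high) with the sprung arm. Right: brass stopcock, dial radius 27 mm, 37 mm up, black lever. Stop post, 64 mm high, radius 6.5 mm, at (-45, 88) mm. Nothing higher than 104 mm.
- pivot_axis (a point): Point on the arm's vertical hinge axis, 50 mm above the bench, at (0, 45) mm in the rig's frame. The arm's hub here is 26 mm wide, its top 80 mm above the bench.
- grip_pin (a point): Centre of the top of the upright steel grip pin at the outer end of the arm, 103 mm above the bench and 100 mm from the hinge axis: 14 mm diameter, the bare part reaches 29 mm down from this point (to 74 mm above the bench); below it are a 3 mm high collar of 18 mm and the arm.
- cage_arm: The arm: a cage of two aluminium strips, 18 mm wide and 100 mm long between hinge and pin, 21 mm high in all (from 50 to 71 mm above the bench), with two black rollers of 28 mm between them. Origin on the hinge axis at the cage's underside; +x along the arm to the pin.
- tension_arm (a joint): Arm angle in rad: 0 at rest, where the spring keeps it (arm points left and to the back, 0.55 rad behind the rig's +y axis); grows counter-clockwise seen from above, the pin moving to the front; 1.10 hard at the stop. Spring torque 0.25 N m at rest to 0.63 N m at the stop (2.5 to 6.3 N at the pin); it swings back if let go.
- lever_pivot (a point): Point on the stopcock lever's vertical axis, at (-10, -70) mm in the rig's frame, 60 mm above the bench.
- lever_grip (a point): Middle of the lever's top face at the height to grip, 45 mm from the lever's axis and 70 mm above the bench. The straight lever is 12 mm wide, 14 mm high (56 to 70 mm above the bench), its end 64 mm from the axis.
- lever_handle: The black lever. Origin on its axis, 44 mm above the bench; +x along the lever to its free end.
- bleed_valve (a joint): Valve opening in rad: 0 closed (lever points to the plate's front, rig -x), grows counter-clockwise seen from above, 0.785 = half open (lever on the middle, broader tick), 1.571 fully open (lever points right, rig -y). Starts between 0 and 0.45. It stays where it is left (friction 0.12 N m).
- solder_spool: Loose bystander: spool of solder, about 58 x 72 x 38 mm, on the right rear of the plate; origin centre of underside.
- loupe: Loose bystander: black eye loupe, 39 mm across, 28 mm high, on the mat left of the plate; origin centre of underside.
- tape_roll: Loose bystander: roll of black tape, 58 mm across, 19 mm high, behind the plate; origin centre of underside.
- screwdriver: Loose bystander: black screwdriver 160 mm long, 14 mm thick, lying on the mat left of the plate; origin at its middle, underside.

How it is judged:
On the way, in this order (a step that is already met when the one before it is completed fails the run):
1. the valve lever is within 7.5 degrees of half open and let go, the arm still at rest (value of joint bleed_valve between 0.655 and 0.915 rad and contact force between the fingers and lever_handle below 0.3 N and value of joint tension_arm below 0.15 rad), for 0.3 s.
2. the fingers hold the arm at its stop (value of joint tension_arm above 1.05 rad and contact force between the fingers and cage_arm above 2 N), for 0.3 s.
At the end, for the whole second after the job is handed in: The fingers hold the arm with more than 2 N within 0.05 rad of its stop (joint over 1.05), at rest, nothing loose leaning on it; the valve is untouched and within 0.13 rad (7.5 degrees) of half open (all of step 2 and value of joint bleed_valve between 0.655 and 0.915 rad and contact force between the fingers and lever_handle below 0.3 N and velocity of joint tension_arm between -0.1 and 0.1 rad/s and contact force between cage_arm and solder_spool below 0.3 N and contact force between cage_arm and loupe below 0.3 N and contact force between cage_arm and tape_roll below 0.3 N and contact force between cage_arm and screwdriver below 0.3 N); the arm keeps its last pose, push and grip.
It fails at once if a loose bystander is moved by more than 25 mm (distance of any of solder_spool, loupe, tape_roll, screwdriver from where it was at the start of the episode above 0.025 m).
It also fails if it takes over 48 s, if anything falls off the work surface, if the arm or the gripper's body presses on something with over 40 N, if the wrist force passes 120 N, or if a joint passes its speed limit or range.

## Robot

A 7-joint arm with a two-finger parallel gripper is mounted at the origin on a cart in front of the work surface, level with it; the furniture and walls round the work are solid. World frame = base frame: x ahead of the robot, y to its left, z up, the work surface at z = 0. Lengths are in m, angles in rad, forces in N, time in s.
With the tool pointing down it reaches from about 0.4 to 0.9 m from the base axis. Payload 5.5 kg.
Tool frame: the origin (TCP) lies at the very end of the fingers, on their centre line; the grasp point (between the pads) lies 19 mm behind it (robot.grasp_offset is the distance from the TCP to the grasp point, in m); z points along the fingers, y is the line along which they close (so a half turn about z gives the same grasp; the last joint's range is limited). The gripper opens to 92 mm and grips with 3 to 60 N. Pads are 19 mm wide; open, the fingers measure 130 mm over their backs; the gripper's body (75 mm by 190 mm) begins 47 mm behind the grasp point.
Start: joints at [-1.058, 0.501, -0.427, 1.55, 0.221, 1.138, -0.21], TCP at [0.161, 0.63, 0.227] pointing down, gripper open.
Joint ranges: [-2.88, 2.88], [-0.31, 2.03], [-1.54, 1.56], [0.2, 2.42], [-1.41, 4.55], [0.19, 2.02], [-2.57, 2.57]. Speed limits (rad/s): [2.57, 2.57, 3.14, 3.14, 3.14, 3.14, 3.14].

## Interface

Orientations are given as a rotation vector (axis times angle).
In Python, from cell import robot gives the robot as it stands.
- The arm moves only by the shell command python3 -m jog 'ROWS' [FORCE]. ROWS is JSON, a list of rows, each a list of 3 entries, a list of its own where there are three numbers: the shift along the tool's x, y, z in cm, then the turn about the tool's z in rad, then the closure, from 0 (fully open) to 1 (shut). A call has 1 to 12 rows; each row is the pose to reach, as a shift and turn from the pose commanded when the call began, along the tool's axes at that moment; what a row does not reach only later rows make up. A row lasts 1/10 s, in which the tool goes at most 50 mm and 8.59 degrees, less where a joint would pass 70% of its speed; a pose out of reach is approached as far as the arm can. A call with a gripper value outside its range is refused whole. The fingers move at their own pace and stop on an object; FORCE is the grip in N (left out, the last holds). Time passes only in rows, so rows that repeat a pose let the fingers close. It gives the time, the measured TCP pose, the force, the opening and the grip force at its end, in the units of the state.
- robot.get_state(): the state, without advancing time (a new reading comes with each control period).
- robot.snapshot(name): name is "side" or "top" or "wrist"; returns (picture, depth): 420x560x3 uint8, blue, green, red; 420x560 float32, m along the optical axis (not along the pixel's ray), 0 where there is no reading.
- robot.camera_model(name): a dict with "fovy" (degrees; the focal length in pixels is half the picture's height over the tangent of half this angle, whatever the lens; pixels are square), "cx", "cy" (the principal point, pixels), "extrinsics" (4x4, takes a point from camera to world coordinates). Camera axes: x right, y down, z forward; pixel columns grow to the right and rows downward; lengths in m; the calibration is good to about 2 mm. A picture is of the moment at which its call begins: read the wrist's pose just before it. camera_model takes no time and is no camera call; for the wrist camera it gives the pose at the moment of the call.
- robot.finish_job(): hands the job in; it is judged then, once.
The state is a dict: "clock": time; "joint_pos": joint angles; "dq": joint speeds; "tau": joint torques, N m; "tcp_pos": TCP position; "orientation": TCP orientation; "wrist_force": force on the tool from outside, world axes, zero at the start; "wrist_torque": the same for the moment, N m; "finger_gap": opening from 0.0 (shut) to 1.0 (fully open); "grasp_force": force on a finger pad.
Only numpy, scipy, OpenCV 4.12 (cv2) and the standard library are available. Lean on these libraries where they do the work, as an engineer would, in place of code of your own. Each camera call takes 0.05 s, during which the arm holds its last target. There are 200 camera calls.

## Working session

There is one attempt and no reset: what is moved stays moved. The work goes in short steps, Python scripts to look and compute and a shell command to move; the robot and the scene stay as the last step left them, time stands still between calls to the robot, and variables do not carry over. Pictures are saved under pics/ and viewed, at most 10 in all, crops included, and the job is handed in when it is done.

```bash
ls; mkdir -p pics; python3 - <<'E'
from cell import robot
import cv2,numpy as np
s=robot.get_state();print(s)
for n in("top","side"):
    p,d=robot.snapshot(n);cv2.imwrite(f"pics/{n}0.png",p);np.save(f"pics/{n}0.npy",d)
    m=robot.camera_model(n);print(n,m)
E
```

```text
pics
{'clock': 0.0, 'joint_pos': array([-1.05780945,  0.50183598, -0.42677378,  1.55144791,  0.22080708,
        1.13828438, -0.21030062]), 'dq': array([ 2.72353979e-04, -1.84437663e-03,  1.75233691e-04, -6.87280931e-04,
       -1.73637946e-04,  5.31365912e-04,  4.08248141e-05]), 'tau': array([-1.05919398e-04, -5.66587687e+01, -5.81634074e+00, -2.79109436e+01,
       -6.87342044e-02,  3.05566157e-02,  1.74434335e-04]), 'tcp_pos': array([0.16056141, 0.62914051, 0.22568512]), 'orientation': array([-3.91243971e-01, -3.11684082e+00,  2.98076601e-03]), 'wrist_force': array([-0.24419713, -0.30984608, -0.23111545]), 'wrist_torque': array([-0.03764022,  0.03221622, -0.06263871]), 'grasp_force': 0.0, 'finger_gap': 0.9993486541769273}
top {'fovy': 52.635092184294216, 'cx': 280.50316649887276, 'cy': 207.1848996261954, 'extrinsics': array([[-0.02877668, -0.9954152 ,  0.09121673,  0.45351666],
       [-0.99892273,  0.03196104,  0.03364326,  0.15427156],
       [-0.0364044 , -0.09015032, -0.9952626 ,  1.04504447],
       [ 0.        ,  0.        ,  0.        ,  1.        ]])}
side {'fovy': 44.55236849090246, 'cx': 291.2991167840575, 'cy': 208.605272107739, 'extrinsics': array([[-0.96381431, -0.17158719,  0.20400935,  0.33007757],
       [-0.26653345,  0.63372178, -0.72619324,  1.011744  ],
       [-0.00467972, -0.75429075, -0.65652385,  0.82216108],
       [ 0.        ,  0.        ,  0.        ,  1.        ]])}
```

View pics/top0.png

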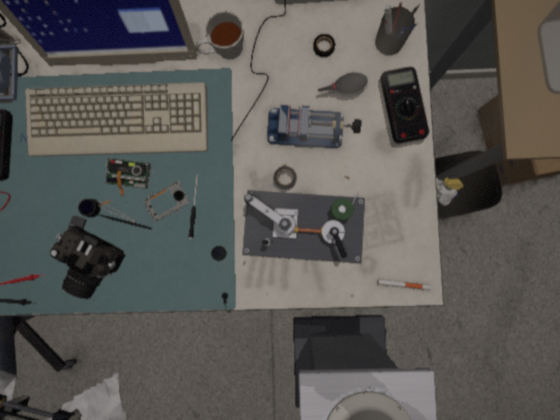

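View pics/side0.png

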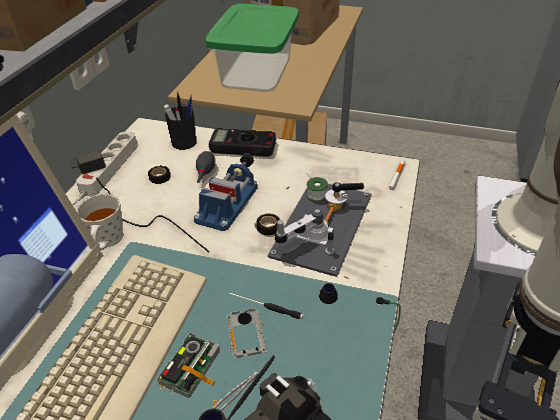

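The top view shows the plate with corners near (247,192), (365,199), (362,262) and (244,258). The pin is near (251,199) and the lever runs from (333,231) to (343,255). I'll enlarge this area.

```bash
python3 - <<'E'
import cv2
p=cv2.imread("pics/top0.png")[180:275,235:375]
p=cv2.resize(p,None,fx=5.6,fy=5.6,interpolation=cv2.INTER_CUBIC)
p=cv2.convertScaleAbs(p,alpha=1.7)
cv2.imwrite("pics/c1.png",p)
E
```

```text
(no output)
```

View pics/c1.png

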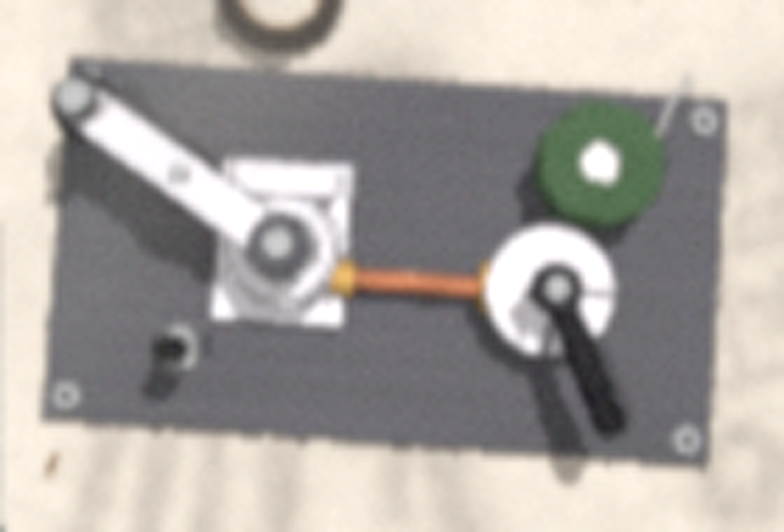

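The crop shows the plate corners at (73,60), (727,100), (707,465) and (43,418). It also shows the hub at (280,241), pin (74,97), lever axis (557,288), lever tip (612,430) and stop (174,348).

```bash
cat > h.py <<'E'
import numpy as np, cv2
from cell import robot
from scipy.optimize import least_squares
def proj(m,P):
    E=np.linalg.inv(m["extrinsics"]);f=210/np.tan(np.radians(m["fovy"]/2))
    q=np.c_[P,np.ones(len(P))]@E.T
    return np.c_[m["cx"]+f*q[:,0]/q[:,2],m["cy"]+f*q[:,1]/q[:,2]]
def back(m,u,v,z):
    E=m["extrinsics"];f=210/np.tan(np.radians(m["fovy"]/2))
    r=E[:3,:3]@np.array([(u-m["cx"])/f,(v-m["cy"])/f,1]);o=E[:3,3]
    return o+r*(z-o[2])/r[2]
def rig(p,P):
    c,s=np.cos(p[2]),np.sin(p[2]);P=np.array(P,float)
    return np.c_[p[0]+c*P[:,0]-s*P[:,1],p[1]+s*P[:,0]+c*P[:,1],P[:,2]]
def arm(t):return [-.1*np.sin(t-.55),.045+.1*np.cos(t-.55),.103]
def lev(t,r=.045,z=.070):return [-.010-r*np.cos(t),-.070-r*np.sin(t),z]
E
python3 - <<'E'
from h import *
m=robot.camera_model("top")
uv=np.array([(73,60),(727,100),(707,465),(43,418),(280,241),(557,288),(174,348),(74,97),(612,430)],float)/5.6+[235,180]-.4
def pts(p):return rig(p,[(.08,.145,.008),(.08,-.145,.008),(-.08,-.145,.008),(-.08,.145,.008),(0,.045,.08),(-.01,-.07,.074),(-.045,.088,.064),arm(p[4]),lev(p[3],.064)])
r=least_squares(lambda p:(proj(m,pts(p))-uv).ravel(),[.5,.1,0,.3,0],loss="soft_l1")
print(r.x,np.round(r.fun.reshape(-1,2),1));p=r.x
print(rig(p,[arm(0),(0,.045,.08),lev(p[3]),(-.01,-.07,.07),lev(.785),arm(1.1)]))
d=np.load("pics/top0.npy")
for u,v in((248,197),(285,223),(342,252)):print(d[v-1:v+2,u-1:u+2])
print(back(m,219,253,.028),back(m,285,177,.019),back(m,342,209,.04))
E
```

```text
[ 0.50133922  0.13430418 -0.09626881  0.40758595  0.00341787] [[-0.7 -0.7]
 [ 0.6 -0.5]
 [ 0.8  0.2]
 [-0.2  0.3]
 [-0.2  0.3]
 [ 0.5 -0.2]
 [-1.  -0.2]
 [-0.2 -0.1]
 [ 0.3  1. ]]
[[0.56588582 0.25892945 0.103     ]
 [0.50566463 0.17909582 0.08      ]
 [0.44182022 0.05180543 0.07      ]
 [0.48465711 0.0655895  0.07      ]
 [0.44991472 0.03698938 0.07      ]
 [0.46183241 0.26897761 0.103     ]]
[[0.95116293 0.95005333 0.9514362 ]
 [0.94966835 0.9529898  0.9503967 ]
 [0.9524146  0.948972   0.9516707 ]]
[[0.963768   0.96611524 0.9693472 ]
 [0.96600366 0.96443176 0.96537244]
 [0.9660835  0.964003   0.96605563]]
[[0.96669585 0.96601415 0.9635401 ]
 [0.9618421  0.9647205  0.96425384]
 [0.966174   0.9658772  0.9657764 ]]
[0.44128012 0.33921662 0.028     ] [0.62121243 0.17583617 0.019     ] [0.53665087 0.04290743 0.04      ]
```

```bash
cat >> h.py <<'E'
from scipy.spatial.transform import Rotation as R
p=[ 0.50133922,0.13430418,-0.09626881,0.40758595,0.0]
def to(T,heading=None,start=None):
    s=robot.get_state();r=R.from_rotvec(s["orientation"]).as_matrix()
    d=100*r.T@(np.array(T)-s["tcp_pos"]);h=np.degrees(np.arctan2(r[1,1],r[0,1]))
    t=None
    if heading is not None: t=np.radians(-((heading-h+90)%180-90))
    return np.round(d,2),t,round(h,1)
E
python3 -c "
from h import *
print(to([.4418,.0518,.15],107.8))"
```

```text
(array([-41.52, -48.99,   7.66]), np.float64(-0.560372509604845), np.float64(75.7))
```

```bash
python3 -m jog '[[[-41.5,-49,5],-0.56,0.5],[[-41.5,-49,5],-0.56,0.5],[[-41.5,-49,5],-0.56,0.5],[[-41.5,-49,5],-0.56,0.5],[[-41.5,-49,5],-0.56,0.5],[[-41.5,-49,5],-0.56,0.5],[[-41.5,-49,5],-0.56,0.5],[[-41.5,-49,5],-0.56,0.5],[[-41.5,-49,5],-0.56,0.5],[[-41.5,-49,5],-0.56,0.5],[[-41.5,-49,5],-0.56,0.5],[[-41.5,-49,5],-0.56,0.5]]' 30; python3 -c "
from h import *
print(to([.4418,.0518,.046],107.8),robot.get_state()['joint_pos'])"
```

```text
clock: 1.3
tcp_pos: [0.4228, 0.09, 0.1801]
orientation: [-0.485, 3.103, -0.0]
wrist_force: [1.1, 0.2, -0.8]
finger_gap: 0.498
grasp_force: 0.0
(array([-0.64, -4.21, 13.41]), np.float64(-0.00035878215712246785), np.float64(107.8)) [-0.04428784  0.1507255  -0.24601926  2.12231781  0.04788792  0.87322232
  1.56271718]
```

```bash
python3 -m jog '[[[-0.6,-4.2,2],0,0.5],[[-0.6,-4.2,5],0,0.5],[[-0.6,-4.2,5],0,0.5],[[-0.6,-4.2,5],0,0.5]]'; python3 - <<'E'
from h import *
print(to([.4418,.0518,.046],107.8))
m=robot.camera_model("wrist");a,d=robot.snapshot("wrist");cv2.imwrite("pics/w1.png",cv2.convertScaleAbs(a,alpha=1.4))
print(proj(m,rig(p,[lev(p[3],.064),(-.01,-.07,.07),(-.08,-.145,.008)])))
E
```

```text
clock: 1.7
tcp_pos: [0.44, 0.0544, 0.1299]
orientation: [0.486, -3.101, -0.001]
wrist_force: [-0.6, -0.0, -0.1]
finger_gap: 0.502
grasp_force: 0.0
(array([-0.11, -0.31,  8.39]), np.float64(0.0004943396524683573), np.float64(107.8))
[[275.5929243  193.51420951]
 [275.93119824 281.18626018]
 [226.17527825 140.92805244]]
```

View pics/w1.png

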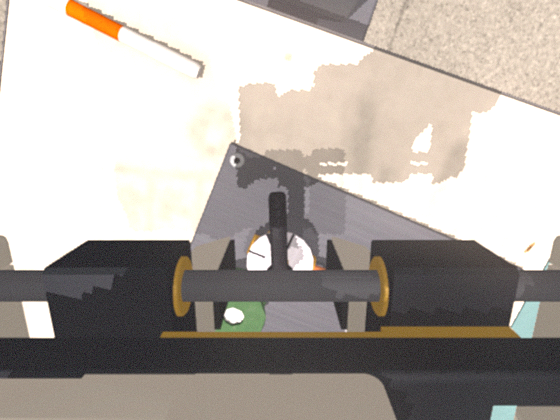

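The wrist view shows the lever tip at (277,193), against a predicted (276,193.5). The lever is vertical in the picture and lies between the fingers, which are at columns about 230 and 330, so I'll descend and grip.

```bash
python3 -m jog '[[[0,0,3],0,0.5],[[0,0,6],0,0.5],[[0,0,8.4],0,0.5],[[0,0,8.4],0,0.5],[[0,0,8.4],0,1],[[0,0,8.4],0,1],[[0,0,8.4],0,1],[[0,0,8.4],0,1],[[0,0,8.4],0,1],[[0,0,8.4],0,1]]' 20; python3 - <<'E'
from h import *
# lever angle from tool position, then rows for the arc
s=robot.get_state();x=rig(p,[(-.01,-.07,0)])[0]
v=s["tcp_pos"]-x;v[2]=0;th=np.arctan2(-v[1],-v[0])  # heading from -x
c=np.arctan2(v[1],v[0])-p[2]-np.pi;print("valve from tool",(c+np.pi)%(2*np.pi)-np.pi,np.linalg.norm(v),to([0,0,0])[2])
r=R.from_rotvec(s["orientation"]).as_matrix()
for a in np.array([.25,.5,.75,1])*(.785-p[3]):
    w=R.from_euler("z",a).apply(v)-v;print(np.round(100*r.T@w,2),-a)
E
```

```text
clock: 2.75
tcp_pos: [0.4415, 0.0539, 0.0468]
orientation: [-0.486, 3.103, -0.0]
wrist_force: [-0.6, 0.4, 7.4]
finger_gap: 0.131
grasp_force: 20.0
valve from tool 0.36147709579473464 0.04472325057793981 107.8
[-0.   -0.42  0.  ] -0.09435351250000001
[-0.04 -0.84  0.  ] -0.18870702500000003
[-0.12 -1.26  0.  ] -0.28306053750000004
[-0.24 -1.66  0.  ] -0.37741405000000006
```

```bash
python3 -m jog '[[[0,-0.42,0],-0.095,1],[[-0.04,-0.84,0],-0.19,1],[[-0.12,-1.26,0],-0.285,1],[[-0.24,-1.68,0],-0.385,1],[[-0.24,-1.68,0],-0.385,1],[[-0.24,-1.68,0],-0.385,1],[[-0.24,-1.68,0],-0.385,0.5],[[-0.24,-1.68,0],-0.385,0.5],[[-0.24,-1.68,0],-0.385,0.5],[[-0.24,-1.68,-3],-0.385,0.5],[[-0.24,-1.68,-7],-0.385,0.5],[[-0.24,-1.68,-11],-0.385,0.5]]'; python3 - <<'E'
from h import *
m=robot.camera_model("wrist");a,d=robot.snapshot("wrist");cv2.imwrite("pics/w2.png",cv2.convertScaleAbs(a,alpha=1.4))
for t in(.655,.785,.915):print(t,proj(m,rig(p,[lev(t,.064),(-.01,-.07,.07),(-.08,-.145,.008)])).round(0).tolist())
print(to([.566,.259,.16],-37),robot.get_state()["joint_pos"])
E
```

```text
clock: 3.95
tcp_pos: [0.4471, 0.0385, 0.1566]
orientation: [1.068, -2.951, -0.002]
wrist_force: [1.1, -0.4, 0.4]
finger_gap: 0.494
grasp_force: 0.0
0.655 [[288.0, 187.0], [277.0, 266.0], [273.0, 129.0]]
0.785 [[277.0, 186.0], [277.0, 266.0], [273.0, 129.0]]
0.915 [[266.0, 187.0], [277.0, 266.0], [273.0, 129.0]]
(array([-22.89,   9.55,   0.36]), np.float64(-0.2300870803121026), np.float64(129.8)) [ 0.1518164   0.21603816 -0.33170095  2.09623477  0.09539822  0.83600437
  2.02946445]
```

View pics/w2.png

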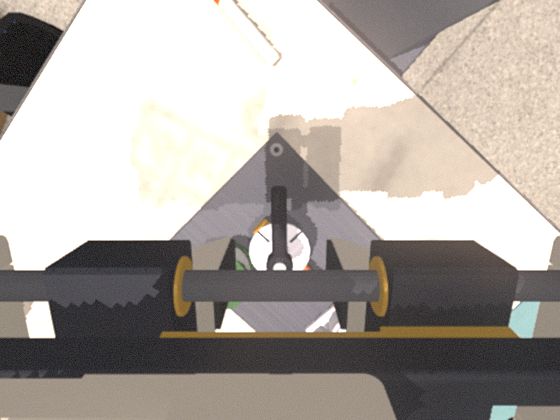

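The lever runs from its axis (279,268) to its tip (279,187). That is vertical in the picture and matches the 0.785 prediction, so the valve is half open and released. Next is the pin.

```bash
python3 -m jog '[[[-5,2,0],0.15,0.5],[[-10,4,0],0.3,0.5],[[-14,6,0],0.45,0.5],[[-18,7.5,0],0.6,0.5],[[-22.9,9.5,0],0.75,0.5],[[-22.9,9.5,0],0.9,0.5],[[-22.9,9.5,0],1.05,0.5],[[-22.9,9.5,0],1.2,0.5],[[-22.9,9.5,0],1.35,0.5],[[-22.9,9.5,0],1.5,0.5],[[-22.9,9.5,0],1.5,0.5]]' && python3 -m jog '[[[0,0,0],0.15,0.5],[[0,0,0],0.3,0.5],[[0,0,0],0.45,0.5],[[0,0,0],0.6,0.5],[[0,0,0],0.75,0.5],[[0,0,0],0.9,0.5],[[0,0,0],1.05,0.5],[[0,0,0],1.2,0.5],[[0,0,0],1.35,0.5],[[0,0,0],1.41,0.5],[[0,0,0],1.41,0.5],[[0,0,0],1.41,0.5]]'; python3 - <<'E'
from h import *
m=robot.camera_model("wrist");a,d=robot.snapshot("wrist");cv2.imwrite("pics/w3.png",cv2.convertScaleAbs(a,alpha=1.4))
print(proj(m,rig(p,[arm(0),(0,.045,.08),(.08,.145,.008)])).round(0).tolist())
print(to([.566,.259,.079],-37),robot.get_state()["joint_pos"])
E
```

```text
clock: 5.1
tcp_pos: [0.5628, 0.258, 0.1555]
orientation: [-1.234, -2.888, 0.002]
wrist_force: [-0.5, -0.2, 0.9]
finger_gap: 0.506
grasp_force: 0.0
clock: 6.3
tcp_pos: [0.5631, 0.2581, 0.1558]
orientation: [2.808, 1.409, -0.001]
wrist_force: [0.2, -0.0, 0.1]
finger_gap: 0.499
grasp_force: 0.0
[[282.0, 222.0], [281.0, 333.0], [299.0, 162.0]]
(array([0.24, 0.18, 7.69]), np.float64(0.004596063249233983), np.float64(-36.7)) [-0.65311203  0.49439572  0.23996527  1.71253481 -0.13893156  0.95178249
 -1.00113413]
```

View pics/w3.png

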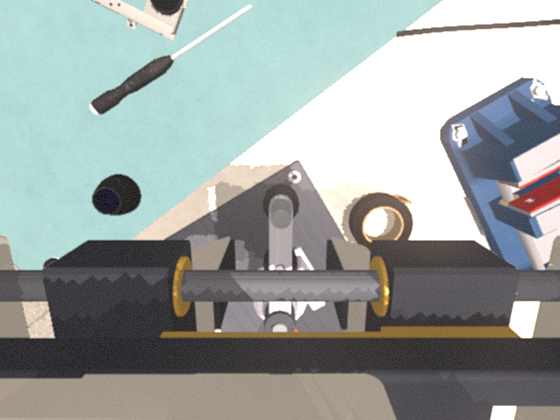

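The pin is at about (281,212), centred between the fingers. I'll descend and grip it.

```bash
python3 -m jog '[[[0.35,0.1,2],0,0.5],[[0.35,0.1,4],0,0.5],[[0.35,0.1,6],0,0.5],[[0.35,0.1,7.6],0,0.5],[[0.35,0.1,7.6],0,0.5],[[0.35,0.1,7.6],0,1],[[0.35,0.1,7.6],0,1],[[0.35,0.1,7.6],0,1],[[0.35,0.1,7.6],0,1],[[0.35,0.1,7.6],0,1],[[0.35,0.1,7.6],0,1]]' 40; python3 - <<'E'
from h import *
s=robot.get_state();x=rig(p,[(0,.045,0)])[0];v=s["tcp_pos"]-x;v[2]=0
print(np.linalg.norm(v),np.degrees(np.arctan2(v[1],v[0])))
v*=.1/np.linalg.norm(v)
r=R.from_rotvec(s["orientation"]).as_matrix()
for a in np.arange(.1,1.25,.1):
    w=R.from_euler("z",a).apply(v)-v;print(np.round(100*r.T@w,2),-a)
E
```

```text
clock: 7.45
tcp_pos: [0.5659, 0.2613, 0.0808]
orientation: [-2.809, -1.405, -0.0]
wrist_force: [-3.0, 1.8, 4.7]
finger_gap: 0.132
grasp_force: 40.0
0.1019384840533511 53.76833740546358
[-0.06 -1.    0.  ] -0.1
[-0.22 -1.98  0.  ] -0.2
[-0.48 -2.95  0.  ] -0.30000000000000004
[-0.83 -3.89  0.  ] -0.4
[-1.28 -4.78  0.  ] -0.5
[-1.81 -5.63  0.  ] -0.6
[-2.42 -6.42  0.  ] -0.7000000000000001
[-3.11 -7.14  0.  ] -0.8
[-3.87 -7.79  0.  ] -0.9
[-4.69 -8.36  0.  ] -1.0
[-5.56 -8.85  0.  ] -1.1
[-6.48 -9.25  0.  ] -1.2000000000000002
```

```bash
python3 -m jog '[[[-0.06,-1,0],-0.1,1],[[-0.22,-1.98,0],-0.2,1],[[-0.22,-1.98,0],-0.2,1]]'; python3 - <<'E'
from h import *
m=robot.camera_model("wrist");a,d=robot.snapshot("wrist");cv2.imwrite("pics/w4.png",cv2.convertScaleAbs(a,alpha=1.5))
print(robot.get_state()["finger_gap"],proj(m,rig(p,[arm(0.2),(0,.045,.08),(.08,.145,.008)])).round(0).tolist())
E
```

```text
clock: 7.75
tcp_pos: [0.5498, 0.2713, 0.0809]
orientation: [2.654, 1.68, 0.004]
wrist_force: [2.1, 0.8, 0.5]
finger_gap: 0.135
grasp_force: 40.0
0.13172140731591125 [[278.0, 283.0], [278.0, 419.0], [337.0, 191.0]]
```

View pics/w4.png

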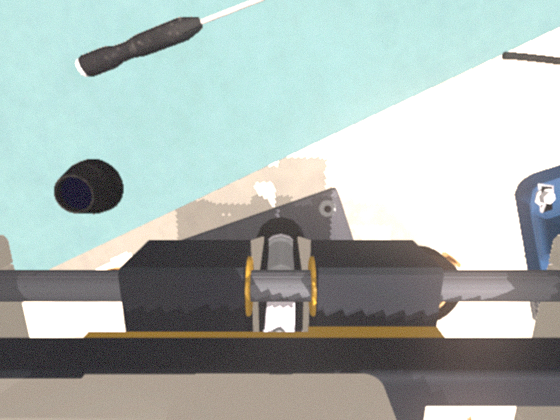

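The pin sits between the pads at (281,245). The plate corner is at (335,190), as predicted, so I'll go on along the arc.

```bash
python3 -m jog '[[[-0.06,-1,0],-0.1,1],[[-0.22,-1.98,0],-0.2,1],[[-0.48,-2.95,0],-0.3,1],[[-0.83,-3.89,0],-0.4,1],[[-1.28,-4.78,0],-0.5,1],[[-1.81,-5.63,0],-0.6,1],[[-2.42,-6.42,0],-0.7,1],[[-3.11,-7.14,0],-0.8,1],[[-3.11,-7.14,0],-0.8,1],[[-3.11,-7.14,0],-0.8,1]]'; python3 - <<'E'
from h import *
s=robot.get_state();x=rig(p,[(0,.045,0)])[0];v=s["tcp_pos"]-x
print(np.hypot(*v[:2]),np.arctan2(v[1],v[0])-np.radians(90)-p[2]+.55,s["wrist_force"],to([0,0,0])[2])
E
```

```text
clock: 8.8
tcp_pos: [0.4725, 0.2765, 0.0809]
orientation: [-1.795, -2.578, -0.009]
wrist_force: [2.4, 7.3, -1.7]
finger_gap: 0.131
grasp_force: 40.0
0.10288136017258562 0.9745191108931541 [ 2.38387163  7.33019638 -1.69880919] 20.3
```

```bash
python3 -m jog '[[[-0.02,-0.5,0],-0.05,1],[[-0.06,-1,0],-0.1,1],[[-0.06,-1.2,0],-0.1,1],[[-0.06,-1.3,0],-0.1,1],[[-0.06,-1.3,0],-0.1,1],[[-0.06,-1.3,0],-0.1,1]]'; python3 - <<'E'
from h import *
s=robot.get_state();x=rig(p,[(0,.045,0)])[0];v=s["tcp_pos"]-x
f=R.from_rotvec(s["orientation"]).inv().apply(s["wrist_force"])
print(np.hypot(*v[:2]),np.arctan2(v[1],v[0])-np.radians(90)-p[2]+.55,f,to([0,0,0])[2])
E
```

```text
clock: 9.4
tcp_pos: [0.4611, 0.2718, 0.0809]
orientation: [1.663, 2.665, 0.011]
wrist_force: [3.0, 9.9, -2.7]
finger_gap: 0.133
grasp_force: 40.0
0.10284732846787492 1.0945807722110068 [7.53824094 7.04222715 2.72275006] 26.1
```

```bash
python3 -m jog '[[[0,-0.2,0],0,1],[[0,-0.4,0],0,1],[[0,-0.4,0],0,1],[[0,-0.4,0],0,1]]'; cat > q.py <<'E'
from h import *
s=robot.get_state();x=rig(p,[(0,.045,0)])[0];v=s["tcp_pos"]-x
f=R.from_rotvec(s["orientation"]).inv().apply(s["wrist_force"])
print(np.hypot(*v[:2]),np.arctan2(v[1],v[0])-np.radians(90)-p[2]+.55,f,to([0,0,0])[2])
E
python3 q.py
```

```text
clock: 9.8
tcp_pos: [0.4607, 0.2716, 0.0811]
orientation: [1.662, 2.662, 0.02]
wrist_force: [11.5, 12.3, -13.6]
finger_gap: 0.127
grasp_force: 40.0
0.10282790689554623 1.0984916937742781 [ 5.98406369 15.52233039 13.86392304] 26.0
```

The tool moved only 0.5 mm of the 4 mm commanded and the tangential force rose to 15 N, so the arm is at the stop. I'll check with one last picture.

```bash
python3 - <<'E'
from h import *
a,d=robot.snapshot("side");t,_=robot.snapshot("top")
a=cv2.resize(a[150:310,190:430],(780,520),interpolation=2);cv2.imwrite("pics/f1.png",cv2.convertScaleAbs(a,alpha=1.3))
E
python3 q.py
```

```text
0.10282037034060315 1.0989319501123718 [ 7.10426334 16.00702673 12.77820002] 26.0
```

View pics/f1.png

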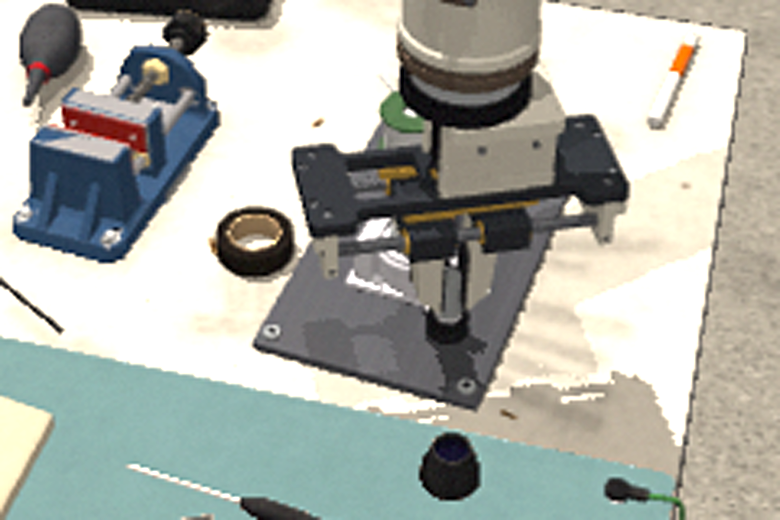

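The fingers hold the pin at (448,300) above the front left corner of the plate. The tape roll, loupe, screwdriver and spool are where they started, so I'm handing the job in.

```bash
python3 -c "
from cell import robot
print(robot.finish_job())"
```

```text
the job is handed in; nothing more can be done
None
```

I handed the job in at about 10 s: the valve is at half open and released, and the arm is held at its stop at about 1.10 rad with about 16 N of push; no loose items appeared to have moved, and no verdict came back.

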